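Seal the boathouse canister

ROBOT

A 6-joint arm with a two-finger parallel gripper is mounted at the origin on the work surface. World frame = base frame: x ahead of the robot, y to its left, z up, the work surface at z = 0. Lengths are in mm, angles in rad, forces in N, time in s.
With the tool pointing down it reaches from about 275 to 825 mm from the base axis. Payload 4.9 kg.
Tool frame: the origin (TCP) lies at the very end of the fingers, on their centre line; the grasp point (between the pads) lies 19 mm behind it; z points along the fingers, y is the line along which they close (so a half turn about z gives the same grasp; the last joint's range is limited). The gripper opens to 85 mm and grips with 20 to 120 N. Pads are 22 mm wide; open, the fingers measure 114 mm over their backs; the gripper's body (76 mm by 85 mm) begins 54 mm behind the grasp point. The pads swing forward as they close: fully open they stand 13 mm farther back than shut.
Start: joints at [-1.303, 0.326, -0.193, 1.052, 0, 1.437], TCP at [215.105, -506.21, 231.281] pointing down, gripper open.
Joint ranges: [-2.65, 2.65], [-0.97, 1.79], [-1.3, 1.35], [-1.93, 2.1], [-1.47, 1.37], [-3.14, 3.14]. Speed limits (rad/s): [2.57, 2.57, 3.14, 3.14, 3.14, 3.14].

INTERFACE

Orientations are given as [roll, pitch, yaw] about the fixed x, y, z axes, in that order (R = Rz(yaw) Ry(pitch) Rx(roll)).
In Python, from bench import bot, solve_ik, imaging gives the robot as it stands. Calls block until the motion is done:
- bot.move_ptp(position, orientation): joint-space move of the TCP to a pose.
- bot.movel(position, rot=None, max_speed=150, threshold=None): straight line of the TCP; rot=None keeps the orientation; max_speed is the mean speed in mm/s. With threshold (N) it stops when the force on the tool has changed by that much, and returns True; else False.
- bot.move_j(angles): joint-space move.
- bot.grip(opening, effort=None): opening from 0.0 (shut) to 1.0 (fully open); effort is the grip in N (None keeps the last); returns when the fingers have stopped.
- bot.dwell(seconds).
- solve_ik(position, orientation): joint angles nearest the present ones, or None.
- bot.get_state(): the state.
- imaging.capture(name): name is "scene" or "top" or "wrist"; returns the picture (480x640x3 uint8, blue, green, red); there is no depth.
- imaging.camera_model(name): a dict with "K" (3x3 intrinsics, pixels), "position" and "rotation" of the camera in the world. Camera axes: x right, y up, looking along -z (the intrinsics and any distortion apply to the point x, -y, -z); pixel columns grow to the right and rows downward; lengths in mm; the calibration is good to about 2 mm. A picture is of the moment at which its call begins: read the wrist's pose just before it. camera_model takes no time and is no camera call; for the wrist camera it gives the pose at the moment of the call.
A pose or a line that the arm cannot do raises bot.IKError and nothing moves.
- bot.sign_off(): hands the job in; it is judged then, once.
The state is a dict: "t": time; "qpos": joint angles; "joint_velocities": joint speeds; "effort": joint torques, N m; "tcp_pos": TCP position; "orientation": TCP orientation; "contact_force": force on the tool from outside, world axes, zero at the start; "wrist_torque": the same for the moment, N m; "opening": opening from 0.0 (shut) to 1.0 (fully open); "gripper_force": force on a finger pad.
Only numpy, scipy, OpenCV 4.12 (cv2) and the standard library are available. Lean on these libraries where they do the work, as an engineer would, in place of code of your own. Each camera call takes 0.05 s, during which the arm holds its last target. There are 200 camera calls.

TASK

Pull the chest's bifold hatch open by its side bar so that both panels fold right up at the hinge end and stay there, then screw the lid of the canister inside clockwise until it comes up snug on its rubber seal, and stop there without overtightening. Leave the hatch open and every other thing on the shelf where it is.

Things in the scene. Friction and masses are not known exactly. Their poses are not given: they have to be found in the camera images.
- chest: Open-topped oak chest 180 x 324 x 150 mm, fixed to the shelf; origin at the centre of its underside, z up, y along its length. Walls 10 mm, floor 10 mm, track rails on the long walls up to z = 165 mm. A two-panel bifold hatch covers it, hinged at its +y end; its canister stands near the -y end.
- hatch_hinge (a point): Middle of the hatch's fixed hinge line, at y = +150 mm, z = 172 mm of the chest, axis along the chest's x. Panel 1 hangs on it, panel 2 on panel 1; each panel is 135 mm from axis to axis, 168 mm wide (chest x), 10 mm thick. Opening, they rise like a tent 135 mm x sin(hatch) high above the track.
- hatch (a joint): Angle of hatch panel 1 above flat, rad: 0 shut, 1.4 at most (folded right up). It starts ajar (0.35 to 0.5). Stiff hinges: it stays where it is left; moving it takes up to 12 N at the bar.
- hatch_bar (a point): Grip middle of the bar that draws the hatch: level dowel 22 mm thick, 85 mm long, along the chest's x, at panel 2's free edge, sticking out past the chest's -x wall (152 mm from the chest's axis, 68 mm off the panels' edge); free space under it. It slides straight along chest y at z = 172 mm, to +y to open: chest y = 150 mm - 270 mm x cos(hatch), and turns in the grip as the panels fold.
- canister: Aluminium canister 80 mm across, fixed upright on the chest's floor near its -y end; origin at the centre of its underside, z up. On its neck is a thin black rubber seal and above that the screw lid.
- lid_centre (a point): Centre of the canister's round aluminium screw lid, a plain cylinder 60 mm across and 34 mm tall with upright axis; this point is on the axis at mid height. The canister's wider shoulder begins 32 mm below this point, the chest walls stand at least 70 mm off the axis. The lid hardly sinks as it turns and does not come off upward.
- seal_face (a point): Centre of the rubber seal (does not turn), 17 mm below the lid's centre. The lid meets the seal after an unknown, unreported 1.2 to 2.4 rad clockwise seen from above. Turning torque: 0.05 N m free, then 0.15 at the seal plus 1.4 N m per rad on; at a stop it drops 0.1. Snug: 0.12 to 0.45 rad past meeting it (0.3 to 0.75 N m); beyond, the seal is spoiled. Let go, it springs back, staying seated.
- lure: Grey rubber squid lure about 110 mm long lying in the chest at its hinge end; bystander.
- winder: Yellow H-shaped line winder 120 x 75 x 16 mm; bystander.
- reel_seat: Aluminium reel seat 120 mm long, 41 mm tall; bystander.
- lantern_base: Dented copper lantern base 114 mm across, 55 mm tall; bystander.
- net_float: Cork net float 84 mm across, 80 mm tall; bystander.
- mug: White mug 80 mm across, 90 mm tall; bystander.
- mallet: Hammer lying flat, 200 mm long; bystander.

How it is judged:
By the outcome, as a careful person would: the job done as asked, in the order asked, and still so for the second after the job is handed in, with the robot touching nothing.
It also fails if it takes over 72 s, if anything falls off the work surface, if the arm or the gripper's body presses on something with over 40 N, if the wrist force passes 120 N, or if a joint passes its speed limit or range.

## Working session

There is one attempt and no reset: what is moved stays moved. The work goes in short steps, each a Python script; the robot and the scene stay as the last script left them, time stands still between calls to the robot, and variables do not carry over. Pictures are saved under pics/ and viewed, at most 10 in all, crops included, and the job is handed in when it is done.

```bash
ls; mkdir -p pics
python3 - <<'E'
from bench import bot, imaging
import cv2
for n in ("top","scene"):
    im=imaging.capture(n); cv2.imwrite(f"pics/{n}0.png",im)
    m=imaging.camera_model(n); print(n,m)
s=bot.get_state();print(s)
E
```

```text
pics
top {'K': array([[457.47060572,   0.        , 319.88869296],
       [  0.        , 457.47060572, 239.52186345],
       [  0.        ,   0.        ,   1.        ]]), 'position': array([ 502.19026518,  -15.49663878, 1000.97310519]), 'rotation': array([ 0.09047851,  0.00959136, -1.549298  ])}
scene {'K': array([[448.93479373,   0.        , 312.4861531 ],
       [  0.        , 448.93479373, 235.63892319],
       [  0.        ,   0.        ,   1.        ]]), 'position': array([ 987.06021508, -470.85350318, 1043.89349693]), 'rotation': array([6.10223256e-01, 6.60172932e-04, 7.14991817e-01])}
{'t': 0.1, 'qpos': array([-1.30321327e+00,  3.26846825e-01, -1.93476638e-01,  1.05199206e+00,
        2.22036256e-05,  1.43660048e+00]), 'joint_velocities': array([ 0.00035407, -0.0014288 ,  0.0009512 , -0.00124559,  0.00170091,
       -0.00059902]), 'effort': array([ 1.19016335e-03, -4.44238615e+01,  2.63038176e+01,  7.84565345e-03,
       -6.05262289e-05,  2.88427714e-06]), 'tcp_pos': array([ 214.96349246, -505.69647336,  230.59537362]), 'orientation': array([-3.14009009e+00, -2.25261880e-04,  4.01778715e-01]), 'contact_force': array([-0.51700145,  0.60188608, -0.67678942]), 'wrist_torque': array([ 0.02014344, -0.04917671,  0.00615335]), 'gripper_force': 0.0, 'opening': 0.999443026720173}
```

View pics/top0.png

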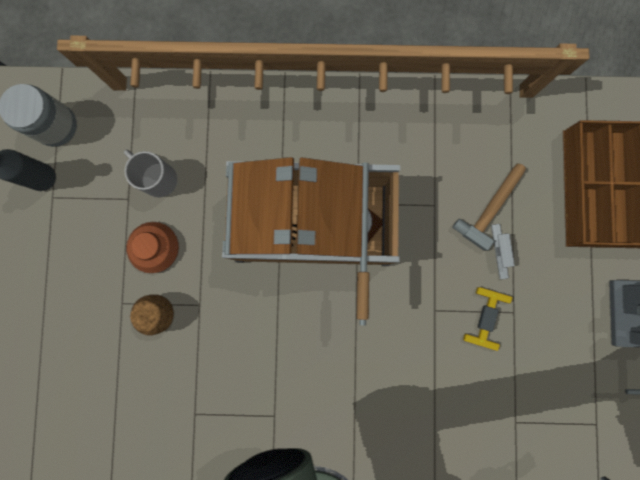

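View pics/scene0.png

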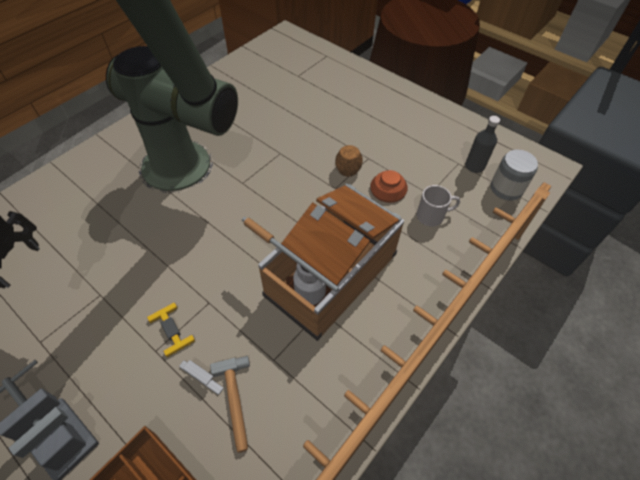

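The top view shows the chest with its length along the image horizontal. The hinge end is on the left at column 226 and the canister end on the right at column 399. The bar grip is near (363,297). I'll crop in for the corners.

```bash
cat > h.py <<'E'
import numpy as np, cv2
from scipy.spatial.transform import Rotation as R
from bench import bot, solve_ik, imaging
def cam(n):
    m=imaging.camera_model(n); return m["K"],np.array(m["position"]),R.from_euler("xyz",m["rotation"]).as_matrix() if np.size(m["rotation"])==3 else np.array(m["rotation"])
def proj(c,P):
    K,p,r=c; q=(np.atleast_2d(P)-p)@r; q=q*[1,-1,-1]; q=q@K.T; return q[:,:2]/q[:,2:]
def back(c,uv,z):
    K,p,r=c; d=np.linalg.solve(K,[uv[0],uv[1],1])*[1,-1,-1]; d=r@d; return p+d*(z-p[2])/d[2]
E
python3 - <<'E'
import cv2
a=cv2.imread("pics/top0.png")[145:335,215:415]; b=cv2.imread("pics/scene0.png")[175:345,235:415]
cv2.imwrite("pics/ct.png",cv2.resize(a,None,fx=3.15,fy=3.15,interpolation=2)); cv2.imwrite("pics/cs.png",cv2.resize(b,None,fx=3.5,fy=3.5,interpolation=2))
E
```

```text
(no output)
```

View pics/ct.png

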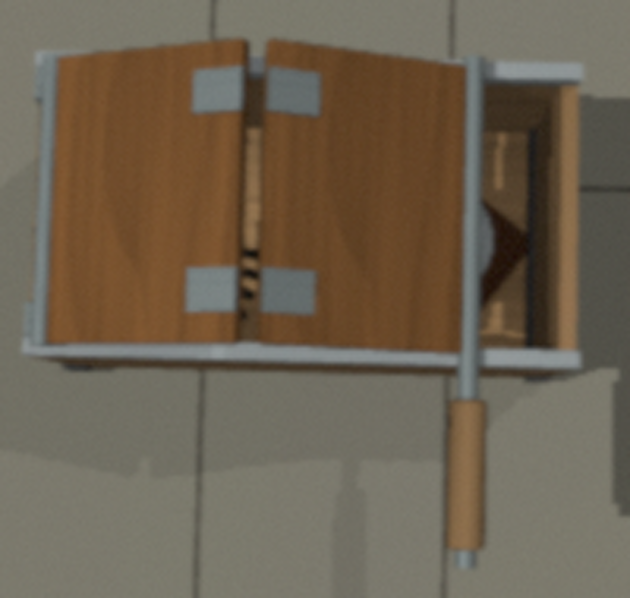

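View pics/cs.png

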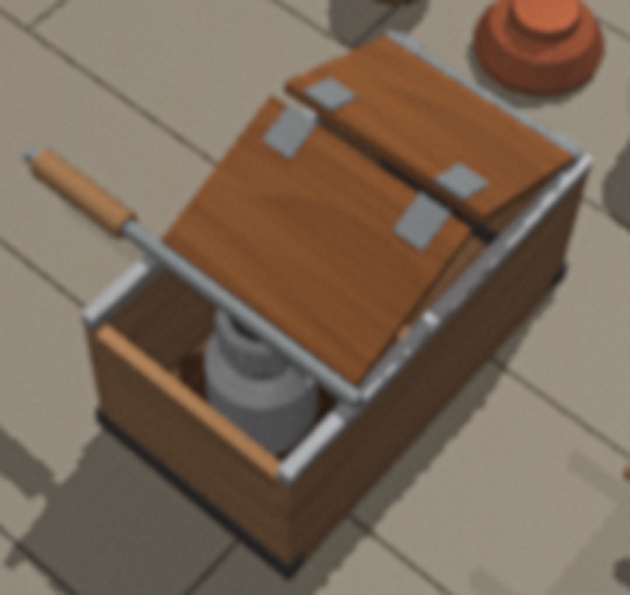

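The crops give rail corners at top (23,353), (580,366), (583,65) and (37,52), with the grip running from (468,402) to (465,550). In the scene crop the corners are (86,318), (285,480) and (590,158).

```bash
cat > fit.py <<'E'
from h import *
from scipy.optimize import least_squares
ct,cs=cam("top"),cam("scene")
T=np.array([(23,354),(580,367),(583,65),(37,52)])/3.15+[215,145]
S=np.array([(86,318),(285,480),(590,158)])/3.5+[235,175]
C=np.array([(-90,162,165),(-90,-162,165),(90,-162,165),(90,162,165)],float)
def W(p,P): return R.from_euler("z",p[2]).apply(P)+[p[0],p[1],0]
f=lambda p:np.r_[(proj(ct,W(p,C))-T).ravel(),(proj(cs,W(p,C[[1,2,3]]))-S).ravel()]
r=least_squares(f,[650,0,0]);p=r.x;print(p,f(p).round(1))
for w in[(468,402),(465,550)]:
    x=back(ct,np.array(w)/3.15+[215,145],178);print("bar",x,R.from_euler("z",-p[2]).apply(x-[p[0],p[1],0]))
for c,uv,o in((cs,np.array([(130,222),(35,160)])/3.5+[235,175],0),):
  for w in uv: x=back(c,w,172);print("bar scene",R.from_euler("z",-p[2]).apply(x-[p[0],p[1],0]))
E
python3 fit.py
```

```text
[ 6.31268248e+02  1.05127795e+01 -1.21662781e-03] [-0.2 -0.1  0.1 -0.3 -0.2 -1.2 -0.6 -0.5 -2.5 -1.2  0.3 -0.1 -0.4  0.3]
bar [518.71383669 -85.59147713 178.        ] [-112.4374053   -96.24112225  178.        ]
bar [435.41245226 -84.97367632 178.        ] [-195.73947971  -95.72466866  178.        ]
bar scene [-110.89008065  -89.96255572  172.        ]
bar scene [-196.91043017  -95.55663257  172.        ]
```

Run:
```python
from h import *
D=[np.pi,0,0]
bot.move_ptp([478,-85.5,270],D)
bot.movel([478,-85.5,150],max_speed=120,threshold=12)
s=bot.get_state();print(s["t"],s["tcp_pos"],s["contact_force"],s["qpos"])
bot.grip(0.0,50)
s=bot.get_state();print(s["t"],s["opening"],s["gripper_force"],s["contact_force"])
bot.dwell(0.1)
y=s["tcp_pos"][1]
bot.movel([478,105,150],max_speed=70)
s=bot.get_state();print(s["t"],s["tcp_pos"],s["opening"],s["contact_force"])
print(bot.movel([478,122,150],max_speed=30,threshold=12))
s=bot.get_state();print(s["t"],s["tcp_pos"],s["opening"],s["contact_force"])
cv2.imwrite("pics/top1.png",imaging.capture("top"))
```

```text
3.0583 [478.51920636 -85.73501385 150.61647259] [0.89673768 0.34136389 0.01893803] [-3.29269542e-01  2.83261733e-01 -4.77905858e-01  8.08462837e-01
  2.86049695e-06  2.81242769e+00]
3.6667 0.24331739161758292 48.69301736354828 [-0.62818751  0.69891304  2.52569133]Traceback (most recent call last):
  File "<stdin>", line 10, in <module>
bench.IKError: the arm cannot follow that straight line within its joint ranges
```

The last joint would hit its range, so I'll regrip half a turn round.

Run:
```python
from h import *
D=[np.pi,0,np.pi]
bot.grip(1.0)
bot.movel([478,-85.5,235],max_speed=150)
bot.move_ptp([478,-85.5,235],D)
bot.movel([478,-85.5,150],max_speed=120,threshold=12)
bot.grip(0.0,50)
s=bot.get_state();print(s["t"],s["opening"],s["gripper_force"],s["qpos"])
bot.movel([478,105,150],max_speed=70)
s=bot.get_state();print(s["t"],s["tcp_pos"],s["opening"],s["contact_force"])
print(bot.movel([478,122,150],max_speed=30,threshold=12))
s=bot.get_state();print(s["t"],s["tcp_pos"],s["opening"],s["contact_force"])
cv2.imwrite("pics/top1.png",imaging.capture("top"))
```

```text
9.2417 0.24273829016143886 48.68259072303772 [-3.29128997e-01  2.83444174e-01 -4.78590319e-01  8.08355780e-01
  1.02054835e-04 -3.29084387e-01]
12.1167 [477.96018525 104.92257413 149.75330973] 0.23994685947436395 [ 2.9291929  -3.42978241 -7.32360501]
True
12.6 [477.93741577 115.90718894 149.67138732] 0.24642035618474542 [ 0.71022433 -4.41951172  1.40376087]
```

View pics/top1.png

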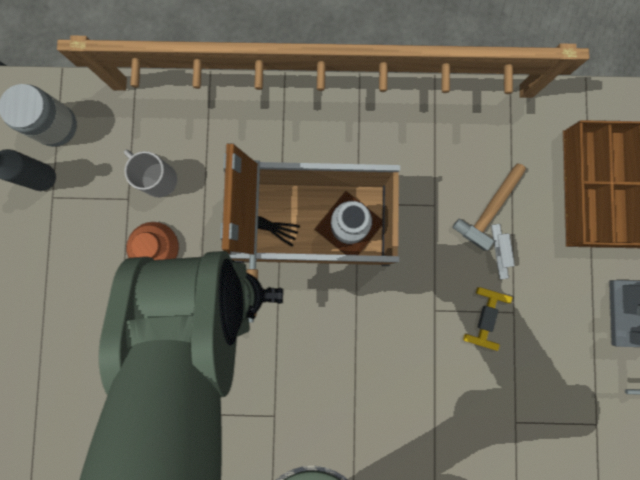

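The bar reached y = 116 mm, within 1.3 mm of the predicted end stop, and the panels stand upright. The lid is at about (352,216) in the top view. Next I release, lift and measure the lid.

Run:
```python
from h import *
bot.grip(1.0)
bot.movel([478,115,330],max_speed=200)
bot.move_ptp([430,-80,380],[np.pi,0,np.pi])
print(bot.get_state()["t"])
a=imaging.capture("top");b=imaging.capture("scene");c=imaging.capture("wrist")
np.save("wm.npy",np.array(cam("wrist"),dtype=object),allow_pickle=True)
cv2.imwrite("pics/top2.png",a);cv2.imwrite("pics/scene2.png",b);cv2.imwrite("pics/wrist2.png",c)
A=cv2.resize(a[180:250,310:400],(450,350),interpolation=2)
B=cv2.resize(b[240:340,250:360],(330,300),interpolation=2)
C=cv2.resize(c,(320,240))
o=np.zeros((600,800,3),np.uint8);o[:350,:450]=A;o[:300,460:790]=B;o[355:595,:320]=C
cv2.imwrite("pics/m2.png",o)
```

```text
15.1917Traceback (most recent call last):
  File "<stdin>", line 7, in <module>
ValueError: could not broadcast input array from shape (3,3) into shape (3,)
```

Run:
```python
from h import *
a=imaging.capture("top");b=imaging.capture("scene");c=imaging.capture("wrist")
cv2.imwrite("pics/top2.png",a);cv2.imwrite("pics/scene2.png",b);cv2.imwrite("pics/wrist2.png",c)
A=cv2.resize(a[180:250,310:400],(450,350),interpolation=2)
B=cv2.resize(b[240:340,250:360],(330,300),interpolation=2)
C=cv2.resize(c,(320,240))
o=np.zeros((600,800,3),np.uint8);o[:350,:450]=A;o[:300,460:790]=B;o[355:595,:320]=C
cv2.imwrite("pics/m2.png",o)
```

```text
(no output)
```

View pics/m2.png

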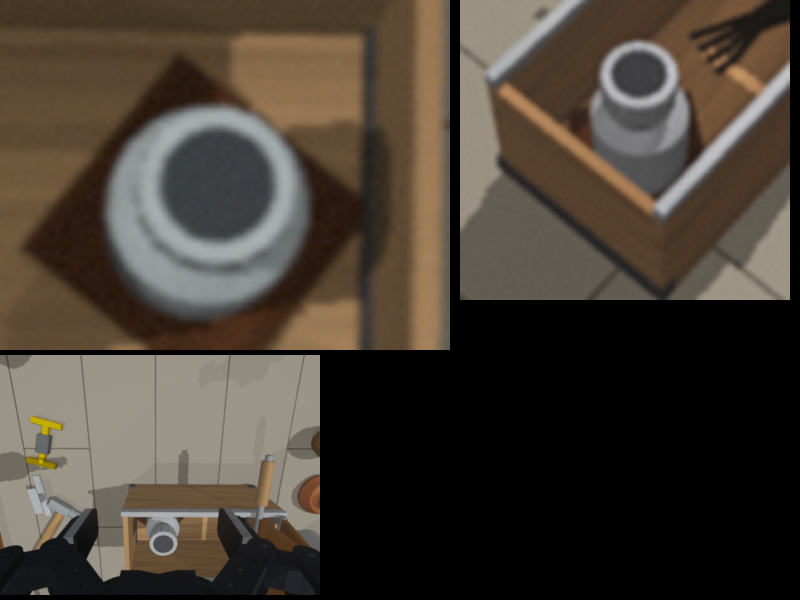

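The lid-top centre is at top crop (217,184), scene crop (639,74) and wrist (327,376). I'll triangulate it.

Run:
```python
from h import *
from scipy.optimize import least_squares
cs=[cam(n) for n in("top","scene","wrist")]
uv=np.array([(217/5+310,184/5+180),(179/3+250,74/3+240),(327,376)])
f=lambda P:np.concatenate([proj(c,P)[0]-u for c,u in zip(cs,uv)])
for k in(2,3):
    g=lambda P:f(P)[:2*k]
    r=least_squares(g,[630,-70,120]);print(r.x,g(r.x).round(1))
p=r.x
print("top px diam",60*cs[0][0][0,0]/(cs[0][1][2]-p[2]), "chest frame",p-[631.3,10.5,0])
c=cs[2];t=bot.get_state();print("cam in tool",R.from_euler("xyz",t["orientation"]).inv().apply(c[1]-t["tcp_pos"]),c[0][0,0])
for s in(1,): 
  for z in (100,105,140,260):
    for yaw in(0.5,0,-1,-1.57,-2,-2.5,-3.1,1,1.5,2,2.5,3.1):
        q=solve_ik([p[0],p[1],z],[np.pi,0,yaw]); 
        if z in(105,): print(z,yaw,None if q is None else np.round(q,2))
```

```text
[624.24493628 -66.74459984 149.10666181] [-0.5 -0.5 -0.8  0.1]
[623.88312774 -66.1302292  147.18588148] [-0.9 -0.1 -0.7  0.3 -0.2  0.1]
top px diam 32.14880192754424 chest frame [ -7.41687226 -76.6302292  147.18588148]
cam in tool [ 7.33986166e+01  1.37926776e-01 -1.42180251e+02] 406.60019348422765
105 0.5 [-0.22  0.57 -0.15  0.85  0.    2.42]
105 0 [-0.22  0.57 -0.15  0.85  0.    2.92]
105 -1 [-0.22  0.57 -0.15  0.85  0.   -2.36]
105 -1.57 [-0.22  0.57 -0.15  0.85  0.   -1.79]
105 -2 [-0.22  0.57 -0.15  0.85  0.   -1.36]
105 -2.5 [-0.22  0.57 -0.15  0.85  0.   -0.86]
105 -3.1 [-0.22  0.57 -0.15  0.85  0.   -0.26]
105 1 [-0.22  0.57 -0.15  0.85  0.    1.92]
105 1.5 [-0.22  0.57 -0.15  0.85  0.    1.42]
105 2 [-0.22  0.57 -0.15  0.85  0.    0.92]
105 2.5 [-0.22  0.57 -0.15  0.85  0.    0.42]
105 3.1 [-0.22  0.57 -0.15  0.85  0.   -0.18]
```

The lid top is at z ≈ 148, so the lid centre is near (624, -66.4, 131). The 32 px diameter matches the given size. I'll grip lightly in two perpendicular directions to centre on the lid axis before turning.

Run:
```python
from h import *
p=np.array([624,-66.4]); Z=109
def st(m):
    s=bot.get_state();print(m,round(s["t"],2),s["tcp_pos"].round(2),"F",s["contact_force"].round(1),"M",s["wrist_torque"].round(3),"j6",s["qpos"][5].round(4),"op",round(s["opening"],3),round(s["gripper_force"],1));return s
bot.move_ptp([*p,250],[np.pi,0,2.72])
st("above")
print(bot.movel([*p,Z],max_speed=120,threshold=10)); st("down")
for yaw in(2.72,2.72-np.pi/2):
    if yaw<2: 
        bot.grip(1.0); bot.move_ptp([*p,Z],[np.pi,0,yaw]); st("rot")
    bot.grip(0.0,20); bot.dwell(0.2)
    s=st("grip"); print("tool y",R.from_euler("xyz",s["orientation"]).as_matrix()[:,1].round(3))
```

```text
above 16.43 [623.7  -66.38 250.69] F [-0.3 -0.4 -0.1] M [-0.022 -0.053 -0.046] j6 0.1974 op 1.0 0.0
False
down 17.75 [624.63 -66.55 109.91] F [-0.   0.  -0.6] M [-0.003  0.023  0.037] j6 0.198 op 1.0 0.0
grip 18.3 [624.37 -66.67 109.78] F [-1.8 -0.1  6.1] M [-0.112  0.33   0.056] j6 0.198 op 0.697 22.5
tool y [ 0.409  0.912 -0.   ]
rot 20.08 [623.98 -66.4  108.96] F [-0.1  1.   0.2] M [-0.009 -0.019  0.035] j6 1.7682 op 1.001 0.0
grip 20.63 [624.8  -66.76 109.46] F [ 2.6 -1.4  2.1] M [-0.342 -0.587  0.005] j6 1.7687 op 0.697 23.3
tool y [ 0.912 -0.409  0.002]
```

```bash
cat > turn.py <<'E'
from h import *
def avg(n=8):
    v=[]
    for _ in range(n): bot.dwell(0.02); s=bot.get_state(); v.append(s["wrist_torque"][2])
    return np.mean(v),s
E
python3 - <<'E'
from turn import *
p=[624.5,-66.6,109]
bot.grip(1.0); bot.move_ptp(p,[np.pi,0,2.72+np.pi/2-2*np.pi])
m0,s=avg(15); print("base",m0,s["qpos"].round(3),s["contact_force"].round(1))
bot.grip(0.0,80); m,s=avg(); print("grip",m,s["contact_force"].round(1),s["opening"],s["t"])
q=s["qpos"].copy(); q0=q[5]
q=np.array(solve_ik(p,[np.pi,0,2.72+np.pi/2-2*np.pi])); q0=q[5]
for a in (0.3,0.6,0.9,1.1):
    q[5]=q0+a; bot.move_j(q); m,s=avg(); print(a,round(s["qpos"][5]-q0,3),round(m-m0,3),s["contact_force"].round(1),round(s["t"],1))
    if abs(m-m0)>0.15: break
np.savez("turn.npz",m0=m0,q=q,q0=q0)
E
```

```text
base 0.00149512714112063 [-0.224  0.567 -0.141  0.863 -0.    -1.373] [ 0.4  0.3 -0.7]
grip 0.015198964424460242 [-1.1  0.8  5.6] 0.6855470240893206 24.4167
0.3 0.3 -0.039 [-1.1 -0.7  5.1] 24.9
0.6 0.6 -0.035 [-1.2 -0.1  4.7] 25.5
0.9 0.9 -0.059 [-0.1 -0.   5.1] 26.0
1.1 1.1 -0.052 [-0.4 -0.4  5.6] 26.4
```

Run:
```python
from turn import *
z=np.load("turn.npz");q=z["q"];q0=float(z["q0"]);m0=float(z["m0"])
a=1.1
while a<2.62:
    a+=0.06
    q[5]=q0+a; bot.move_j(q); m,s=avg(6); print(round(a,2),round(s["qpos"][5]-q0,3),round(m-m0,3),round(s["t"],1))
    if abs(m-m0)>0.3: break
q=np.savez("turn.npz",m0=m0,q=q,q0=q0)
```

```text
1.16 1.16 -0.031 26.8
1.22 1.22 -0.064 27.1
1.28 1.28 -0.022 27.5
1.34 1.34 -0.05 27.8
1.4 1.4 -0.051 28.2
1.46 1.46 0.02 28.5
1.52 1.52 0.072 28.9
1.58 1.58 0.158 29.2
1.64 1.64 0.24 29.6
1.7 1.699 0.313 29.9
```

Meeting the seal shows at about 1.45–1.5 rad, so we are 0.19–0.25 rad past it. One more 0.06 rad puts it mid-range, then I release.

Run:
```python
from turn import *
z=np.load("turn.npz");q=z["q"];q0=float(z["q0"]);m0=float(z["m0"])
q[5]=q0+1.76; bot.move_j(q); m,s=avg(8); print(round(s["qpos"][5]-q0,3),round(m-m0,3))
bot.grip(1.0); p=bot.get_state()["tcp_pos"]
bot.movel([p[0],p[1],300],max_speed=120)
bot.move_ptp([430,-80,380],[np.pi,0,np.pi])
s=bot.get_state();print(s["t"],s["contact_force"].round(1))
a=imaging.capture("top");b=imaging.capture("scene")
cv2.imwrite("pics/f.png",np.hstack([cv2.resize(a,(400,300)),cv2.resize(b,(400,300))]))
```

```text
1.759 0.388
33.3 [ 0.4 -0.2  0. ]
```

View pics/f.png

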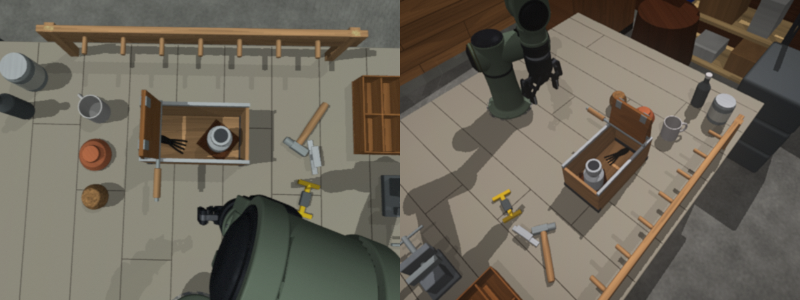

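The hatch stands fully folded at the hinge end (top view, column 150). The canister lid is in place and the bystanders look unmoved. I'm handing in.

```bash
python3 -c "
from bench import bot
print(bot.sign_off())"
```

```text
the job is handed in; nothing more can be done
None
```

I folded the hatch fully open against its end stop, where it stayed, and screwed the lid an estimated 0.25–0.31 rad past meeting the seal (snug is 0.12–0.45); the bystanders look unmoved, and I handed the job in at about 33 s.

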